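# Fold out the bar rest and lay the stock in it

### The arm

A 6-joint arm with a two-finger parallel gripper is mounted at the origin on the work surface. World frame = base frame: x ahead of the robot, y to its left, z up, the work surface at z = 0. Lengths are in m, angles in rad, forces in N, time in s.
With the tool pointing down it reaches from about 0.325 to 0.9 m from the base axis. Payload 6.1 kg.
Tool frame: the origin (TCP) lies midway between the tips of the shut fingers; the grasp point (between the pads) lies 19 mm behind it; z points along the fingers, y is the line along which they close (so a half turn about z gives the same grasp; the last joint's range is limited). The gripper opens to 87 mm and grips with 3 to 60 N. Pads are 19 mm wide; open, the fingers measure 117 mm over their backs; the gripper's body (75 mm by 190 mm) begins 51 mm behind the grasp point.
Start: joints at [-1.266, 0.22, 1.526, -0, 1.395, -0.126], TCP at [0.261, -0.568, 0.223] pointing down, gripper open.
Joint ranges: [-2.98, 2.98], [-0.91, 2.08], [0.09, 2.57], [-1.24, 4.39], [0.2, 2.65], [-2.68, 2.68]. Speed limits (rad/s): [2.57, 2.57, 3.01, 3.14, 3.14, 3.14].

### API

Orientations are given as a unit quaternion [w, x, y, z].
In Python, from station import bot, cams, order, read_state gives the robot as it stands (bot), with the cameras (cams), the readings as plain functions and the job (order).
- The arm moves only by the tool shift_gripper, called after "Call:" as name(argument=value, ...) on one line, values as JSON. Schema: {"type":"object","properties":{"segments":{"type":"object","properties":{"rows":{"type":"array","items":{"type":"array","items":{"type":"number"},"minItems":5,"maxItems":5},"minItems":1,"maxItems":10}},"additionalProperties":false,"required":["rows"]},"grip_force":{"type":"number"},"only":{"type":"string"},"quiet":{"type":"boolean"},"lines":{"type":"string"}},"required":["segments"],"additionalProperties":false}. segments is an object whose key "rows" holds a list of rows, 1 to 10 of them, each of 5 numbers: the opening from 0.0 (shut) to 1.0 (fully open), then dx, dy, dz in a scale on which 1.0 is 50 cm, then a turn about the tool's z in a scale on which 1.0 is 2 rad; each row shifts and turns the commanded pose from where the row before left it, along the tool's axes as they then stand; what a row does not reach is not made up. A row lasts 1/8 s, in which the tool goes at most 0.0625 m and 0.188 rad, less where a joint would pass 70% of its speed; a pose out of reach is approached as far as the arm can. The fingers move at their own pace and stop on an object; grip_force is the grip in N (left out, the last holds). Time passes only in rows, so rows that do not move let the fingers close. The tool returns the time, the measured TCP pose, the force, the opening and the grip force at its end. only (a regular expression) keeps the lines of the reply that match it, lines (a string "A,B") keeps lines A to B, and quiet returns only ok. A shift or turn number past 1, either way, is cut back to 1. Input that does not fit is refused with a message, and nothing moves.
- read_state(): the state, without advancing time (a new reading comes with each control period).
- cams.grab_frame(name): name is "scene" or "top" or "wrist"; returns a dict with "frame" (480x640x3 uint8, blue, green, red), "fx", "fy", "cx", "cy" (pixels), "D" ([k1, k2, p1, p2, k3] as OpenCV has them; the pictures are not rectified), "R" (3x3) and "t" (3): a world point X has camera coordinates R X + t; the wrist camera has in their place "tool_from_camera" (4x4, takes a point from camera to tool coordinates, whose origin is the TCP and whose axes are the flange's). Camera axes: x right, y down, z forward; pixel columns grow to the right and rows downward; lengths in m; the calibration is good to about 2 mm. A picture is of the moment at which its call begins: read the wrist's pose just before it. There is no depth.
- order.job_done(): hands the job in; it is judged then, once.
The state is a dict: "time_s": time; "joint_pos": joint angles; "dq": joint speeds; "joint_efforts": joint torques, N m; "tcp_pos": TCP position; "orientation": TCP orientation; "ft_force": force on the tool from outside, world axes, zero at the start; "ft_torque": the same for the moment, N m; "opening": opening from 0.0 (shut) to 1.0 (fully open); "gripper_force": force on a finger pad.
Only numpy, scipy, OpenCV 4.12 (cv2) and the standard library are available. Lean on these libraries where they do the work, as an engineer would, in place of code of your own. Each camera call takes 0.05 s, during which the arm holds its last target. There are 200 camera calls.

### The job

Get the bar rest ready for marking out: swing its folded yellow brace out until it clicks home in its end detent, then lay the blue bar flat and gently in the two saddles (green block and brace) so that both carry it, without dropping it in. Let go of it and leave the other things on the bench where they are.

Things in the scene. Friction and masses are not known exactly. Their poses are not given: they have to be found in the camera images.
- rest: Bar rest bolted to the bench: grey base plate 185 x 90 x 12 mm, green block, hinged yellow brace. Origin on the bench surface under the brace's vertical hinge pin; z up; +x is where the brace points when fully out and the line along which the bar must lie (y = 0). The green block spans x -105 to -35 mm and is 56 mm wide; see block_saddle. Place and yaw change from start to start.
- block_saddle (a point): Middle of the saddle floor on top of the green block (rest x -70 mm, y 0, 60 mm above the bench). The saddle is a flat floor about 34 mm wide, running along rest x, between two cheeks 10 mm high that flare outward to about 45 mm at the top; about 58 mm wide outside.
- brace_saddle (a point): Middle of the saddle floor on the brace, 100 mm from the pin, 60 mm above the bench; moves with the brace. Same cross-section as the block's saddle, open along the arm, 24 mm long (88 to 112 mm from the pin). The arm below is 24 mm wide, 165 mm long from the pin, its top 48 mm above the bench; under the saddle is a leg with a rubber foot just clear of the bench.
- brace (a joint): Swing of the brace, rad: 0 = folded, pointing to the rest's +y; it turns clockwise seen from above and points to the rest's +x at 1.57, its detent. Light friction (under 1 N at the post) holds it where left up to about 1.2; then a spring plunger pushes back (up to about 5 N at the post, most at 1.25 to 1.4); past about 1.46 it snaps to 1.57 by itself and stays. Hard stop at 1.60.
- brace_post (a point): Grip point on the axis of the black upright post of the brace, 150 mm from the pin, 78 mm above the bench. The post is round, 18 mm in diameter, from 48 to 95 mm above the bench; it does not turn on the brace. 29 mm free between post and saddle.
- seat (a point): Fixed point of the rest where the middle of the bar's underside belongs when it lies in both saddles: rest x 20 mm, y 0, 60 mm above the bench. Any place along x that leaves the bar on both floors is fine (about 25 mm either way; the post limits it on the outer side).
- bar: Blue flat aluminium bar, 200 x 30 x 20 mm, about 0.32 kg, lying loose on the bench on its 30 mm face. Origin at the centre of its underside, x along its length, z up. It and the green case change sides from start to start.
- case: Green plastic bit case, 140 x 90 x 34 mm, loose bystander; origin at the centre of its underside, x along its length.
- plumb: Brass plumb bob standing point up, 44 mm in diameter, 96 mm tall, loose bystander; origin at the centre of its underside.
- countersink: Steel countersink lying on the bench, 85 mm long, 20 mm high, loose bystander; origin on the bench under its middle.
- knob: Knurled steel hold-down knob, 50 mm in diameter, 54 mm tall with its stud up, loose bystander; origin at the centre of its underside.

How it is judged:
On the way:
1. the brace is swung out and seated in its end detent (value of joint brace above 1.53 rad), for 0.2 s.
At the end, for the whole second after the job is handed in: The brace is in its end detent (joint beyond 1.53 rad); the bar lies flat in both saddles: its origin at rest x -12 to 46 mm, y within 7 mm, height 56 to 63.5 mm, its length within 0.06 rad of the rest's x, level within 0.06 rad, and at rest, released (value of joint brace above 1.53 rad and x of bar in the frame of rest between -0.012 and 0.046 m and y of bar in the frame of rest between -0.007 and 0.007 m and z of bar in the frame of rest between 0.056 and 0.0635 m and angle between the x axis of bar and the x axis of rest, either way round below 0.06 rad and angle between bar's own z axis and vertical below 0.06 rad and linear speed of bar below 0.02 m/s and angular speed of bar below 0.2 rad/s); the robot touches nothing.
It fails at once if a bystander (case, plumb bob, countersink or knob) is moved more than 30 mm (distance of any of case, plumb, countersink, knob from where it was at the start of the episode above 0.03 m).
It fails at once if the bar is dropped or slammed into the saddles (faster than 0.45 m/s within 30 mm of its seat) (distance between bar and seat below 0.03 m and linear speed of bar above 0.45 m/s).
It also fails if it takes over 61 s, if anything falls off the work surface, if the arm or the gripper's body presses on something with over 40 N, if the wrist force passes 120 N, or if a joint passes its speed limit or range.

## Working session

There is one attempt and no reset: what is moved stays moved. The work goes in short steps, Python scripts to look and compute and a tool call to move; the robot and the scene stay as the last step left them, time stands still between calls to the robot, and variables do not carry over. Pictures are saved under pics/ and viewed, at most 10 in all, crops included, and the job is handed in when it is done.

```bash
ls; mkdir -p pics; cat > h.py <<'E'
import numpy as np, cv2
from station import bot, cams, order, read_state
from scipy.spatial.transform import Rotation as Ro
def st():
    s=read_state(); q=s['orientation']; return s,np.array(s['tcp_pos']),Ro.from_quat([q[1],q[2],q[3],q[0]]).as_matrix()
def grab(n):
    s,p,R=st(); f=cams.grab_frame(n)
    K=np.array([[f['fx'],0,f['cx']],[0,f['fy'],f['cy']],[0,0,1.]])
    if n=='wrist':
        T=np.array(f['tool_from_camera']); Rc=R@T[:3,:3]; c=R@T[:3,3]+p
    else:
        Rc=np.array(f['R']).T; c=-Rc@np.array(f['t'])
    return f['frame'],K,np.array(f['D'],float),Rc,c
def ray(px,cam,z):
    _,K,D,Rc,c=cam
    u=cv2.undistortPoints(np.array(px,float).reshape(-1,1,2),K,D).reshape(-1,2)
    d=np.c_[u,np.ones(len(u))]@Rc.T
    return c+d*((z-c[2])/d[:,2])[:,None]
def totool(v):
    return st()[2].T@np.array(v)
E
python3 - <<'E'
from h import *
for n in('scene','top'):
    c=grab(n); cv2.imwrite(f'pics/{n}0.png',c[0]); print(n,c[4],c[3][:,2])
s,p,R=st();print(s['time_s'],p,R.round(3),s['opening'])
E
```

```text
pics
station.py
scene [0.97171349 0.60004846 0.54913106] [-0.47017914 -0.68633067 -0.55487096]
top [0.39841869 0.02609698 1.2030357 ] [ 0.1735589   0.00407358 -0.98481507]
0.1 [ 0.26081963 -0.56735649  0.22155103] [[ 0.909  0.418 -0.001]
 [ 0.418 -0.909  0.002]
 [ 0.    -0.002 -1.   ]] 0.9945213306545996
```

View pics/top0.png

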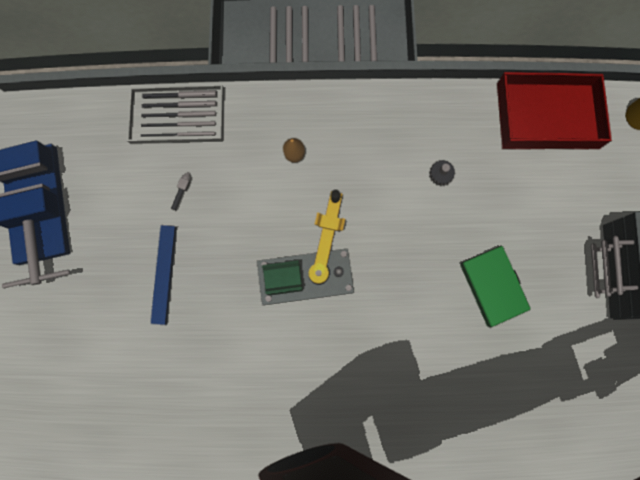

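View pics/scene0.png

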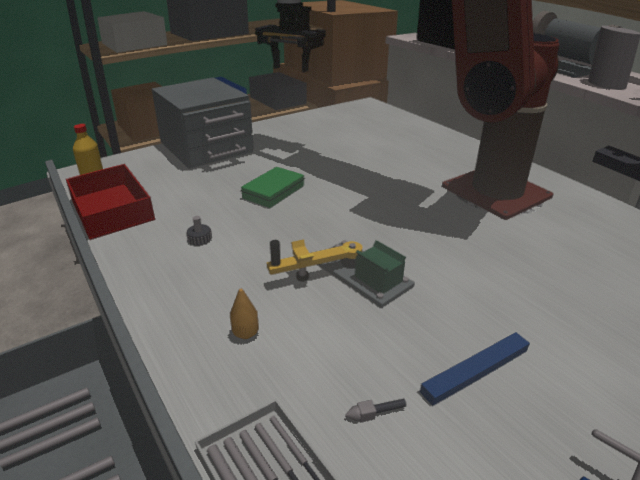

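The top view shows world +x up and +y to the left. It has the pin at (319,272), post (336,196), green block (282,277), bar (163,275), plumb (293,150), knob (442,172), case (495,286) and countersink (181,190). The scene view agrees.

```bash
cat > m.py <<'E'
from h import *
cam=grab('top'); im=cam[0]; hsv=cv2.cvtColor(im,cv2.COLOR_BGR2HSV)
def big(lo,hi,roi):
    m=cv2.inRange(hsv,lo,hi); k=np.zeros_like(m); x0,y0,x1,y1=roi; k[y0:y1,x0:x1]=m[y0:y1,x0:x1]
    return max(cv2.findContours(k,0,1)[0],key=cv2.contourArea)
def rect(P):
    r=cv2.minAreaRect((P[:,:2]*1000).astype(np.float32)); b=cv2.boxPoints(r)/1000
    e=[b[1]-b[0],b[2]-b[1]]; e=max(e,key=np.linalg.norm)
    return np.array(r[0])/1000,np.array(r[1]),np.arctan2(e[1],e[0])
c=big((100,100,30),(130,255,255),(130,210,190,340)); print('bar',rect(ray(c,cam,.018)))
c=big((45,60,10),(90,255,130),(255,250,310,310)); print('block@.065',rect(ray(c,cam,.065)), cv2.boundingRect(c))
c=big((18,120,80),(35,255,255),(290,180,370,300)); print('yellow',cv2.boundingRect(c))
# hub: lower end of yellow; post: dark
m=cv2.inRange(hsv,(18,120,80),(35,255,255)); ys,xs=np.nonzero(m[255:290,300:340]); 
P=ray(np.c_[xs+300,ys+255],cam,.05); print('hub',P.mean(0),P.min(0),P.max(0))
c=big((0,0,0),(180,255,60),(320,180,350,212)); print('post px',cv2.boundingRect(c)); P=ray(c,cam,.085);print('post',P.mean(0),P.min(0),P.max(0))
# plate: grey darker than bench
c=big((0,0,40),(180,90,125),(245,240,365,315)); print('plate',rect(ray(cv2.convexHull(c),cam,.012)))
for n,px,z in(('plumb',(293,150),.03),('knob',(441,173),.03),('csink',(181,190),.01),('case',(495,286),.034)):print(n,ray([px],cam,z)[0].round(3))
cv2.imwrite('pics/top_crop.png',cv2.resize(im[170:320,240:370],None,fx=4,fy=4,interpolation=cv2.INTER_CUBIC))
E
python3 m.py
```

```text
bar (array([0.51016714, 0.3539075 ]), array([ 29.08300018, 196.63484192]), np.float32(-0.079463616))
block@.065 (array([0.4971821 , 0.10989806]), array([56.8495903 , 68.87346649]), np.float32(-1.451757)) (263, 261, 39, 33)
yellow (309, 194, 36, 90)
hub [0.51324125 0.03905093 0.05      ] [0.48620379 0.02195033 0.05      ] [0.54051102 0.05917219 0.05      ]
post px (332, 190, 8, 12)
post [0.64950692 0.00672239 0.085     ] [ 0.63913237 -0.00087451  0.085     ] [0.66070372 0.01273776 0.085     ]
plate (array([0.50848358, 0.068603  ]), array([102.59910583, 186.39805603]), np.float32(-1.4494758))
plumb [0.759 0.09  0.03 ]
knob [ 0.706 -0.21   0.03 ]
csink [0.684 0.323 0.01 ]
case [ 0.475 -0.306  0.034]
```

View pics/top_crop.png

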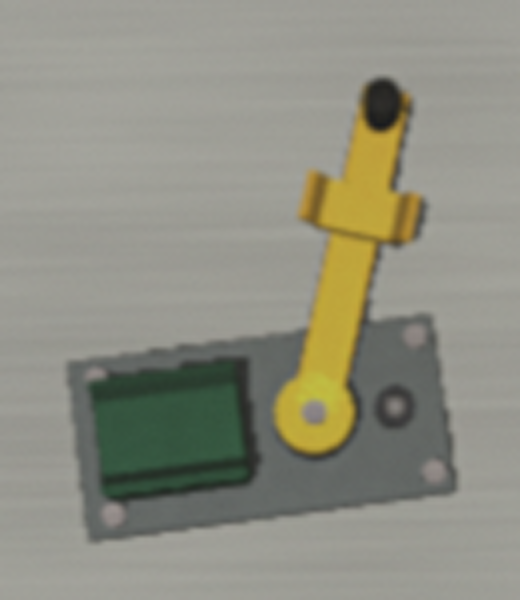

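The crop shows the hub at about (319,273) and the post top at about (335,195). The brace is already at roughly 0.35 rad. I'll turn the tool so the fingers close tangentially, using the half-turn that keeps joint 6 in range, and then move above the post.

Units first: shifts go in shares of 50 cm and turns go in shares of 2 rad. So -0.18 rad / 2 = -0.09.

Call:
shift_gripper(segments={"rows": [[1, 0, 0, 0, -0.09], [1, 0, 0, 0, -0.09], [1, 0, 0, 0, -0.09], [1, 0, 0, 0, -0.09], [1, 0, 0, 0, -0.09], [1, 0, 0, 0, -0.09], [1, 0, 0, 0, -0.09], [1, 0, 0, 0, -0.09], [1, 0, 0, 0, -0.09], [1, 0, 0, 0, -0.09]]}, grip_force=20)

```text
time_s: 1.4
tcp_pos: [0.2609, -0.5676, 0.222]
orientation: [-0.0, 0.437, 0.899, 0.0]
ft_force: [-0.1, 0.3, -0.1]
opening: 1.0
gripper_force: 0.0
```

Call:
shift_gripper(segments={"rows": [[1, 0, 0, 0, -0.085], [1, 0, 0, 0, -0.085], [1, 0, 0, 0, -0.085], [1, 0, 0, 0, -0.085], [1, 0, 0, 0, 0]]})

```text
time_s: 2.02
tcp_pos: [0.2609, -0.5677, 0.2221]
orientation: [-0.0, 0.116, 0.993, 0.0]
ft_force: [-0.3, 0.4, 0.1]
opening: 1.003
gripper_force: 0.0
```

```bash
python3 - <<'E'
from h import *
s,p,R=st();print(np.arctan2(R[1,0],R[0,0]),s['joint_pos'],totool(np.array([.6495,.0067,.2])-p))
E
```

```text
2.909309324350747 [-1.26608108e+00  2.20710296e-01  1.52690406e+00 -1.24502154e-05
  1.39471539e+00 -2.60459177e+00] [-0.24592533  0.64837608  0.02244245]
```

In the tool's units: 0.046 m / 0.5 = 0.092, -0.0175 m / 0.5 = -0.035.

Call:
shift_gripper(segments={"rows": [[1, -0.035, 0.092, 0, 0], [1, -0.035, 0.092, 0, 0], [1, -0.035, 0.092, 0, 0], [1, -0.035, 0.092, 0, 0], [1, -0.035, 0.092, 0, 0], [1, -0.035, 0.092, 0, 0], [1, -0.035, 0.092, 0, 0]]})

```text
time_s: 2.9
tcp_pos: [0.4546, -0.281, 0.2225]
orientation: [0.0, 0.117, 0.993, -0.0]
ft_force: [0.6, -1.4, -0.3]
opening: 1.0
gripper_force: 0.0
```

Call:
shift_gripper(segments={"rows": [[1, -0.035, 0.092, 0, 0], [1, -0.035, 0.092, 0, 0], [1, -0.035, 0.092, 0, 0], [1, -0.035, 0.092, 0, 0], [1, -0.035, 0.092, 0, 0], [1, -0.035, 0.092, 0, 0], [1, -0.035, 0.092, 0, 0], [1, 0, 0, 0, 0], [1, 0, 0, 0, 0]]})

```text
time_s: 4.03
tcp_pos: [0.6464, 0.0029, 0.222]
orientation: [-0.001, 0.116, 0.993, -0.0]
ft_force: [0.2, 0.3, 0.3]
opening: 0.997
gripper_force: 0.0
```

```bash
python3 - <<'E'
from h import *
s,p,R=st();print(np.arctan2(R[1,0],R[0,0]),s['joint_pos'],totool(np.array([.6495,.0067,.062])-p))
c=grab('wrist');cv2.imwrite('pics/w1.png',c[0]);print(c[4],c[3])
E
```

```text
2.909190242107132 [-1.17194120e-01  2.72187258e-01  1.46586358e+00 -5.01888366e-04
  1.40455910e+00 -1.45550503e+00] [-0.00227835  0.00453831  0.16003282]
[0.56720456 0.02280448 0.38446832] [[ 0.22990394  0.92910637  0.28966451]
 [ 0.97321251 -0.21909901 -0.06966372]
 [-0.0012598   0.29792108 -0.95458967]]
```

View pics/w1.png

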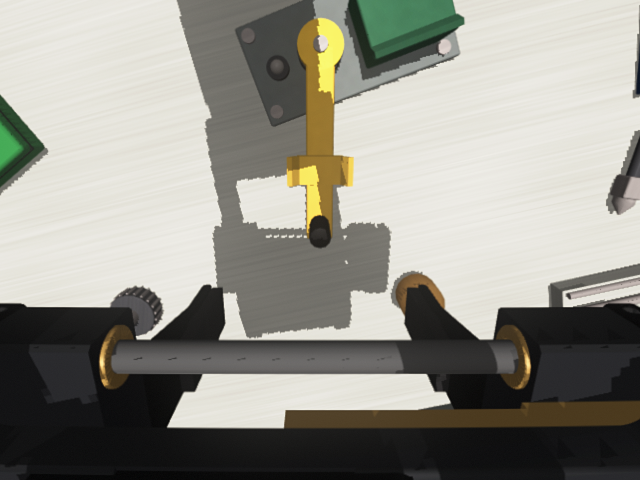

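The wrist view has the pin screw at (320,43), the brace running straight down the column, the post top at about (320,225), and the saddle at (320,171). Next I'll cast these pixels.

```bash
python3 - <<'E'
from h import *
c=grab('wrist'); im=c[0]
s,p,R=st()
g=cv2.cvtColor(im,cv2.COLOR_BGR2GRAY)
roi=g[205:260,295:345]; m=(roi<45).astype(np.uint8); ys,xs=np.nonzero(m); print('dark',xs.min()+295,xs.max()+295,ys.min()+205,ys.max()+205)
print('pin',ray([(320.5,43)],c,.055),'posttop',ray([(320,224)],c,.095),'postbase',ray([(319.5,240)],c,.05))
# plate corner-screws (z .013)
print(ray([(248,35),(277,111),(445,47)],c,.014))
t=grab('top');print('top pin',ray([(318.75,272.75)],t,.055),'screws',ray([(240+96/4,170+375/4),(240+113/4,170+514/4),(240+415/4,170+336/4),(240+434/4,170+471/4)],t,.014))
E
```

```text
dark 310 330 216 246
pin [[0.50715893 0.04103723 0.055     ]] posttop [[0.64125985 0.00894924 0.095     ]] postbase [[0.66767723 0.00294768 0.05      ]]
[[ 0.47846426 -0.01778457  0.014     ]
 [ 0.54648652 -0.009232    0.014     ]
 [ 0.52819261  0.15130966  0.014     ]]
top pin [[0.50552944 0.04025657 0.055     ]] screws [[ 0.52889871  0.14974462  0.014     ]
 [ 0.45966419  0.14135429  0.014     ]
 [ 0.54608056 -0.00963881  0.014     ]
 [ 0.47863815 -0.01769392  0.014     ]]
```

In the tool's units: 0.04 m / 0.5 = 0.08, 0.02 m / 0.5 = 0.04.

Call:
shift_gripper(segments={"rows": [[1, -0.0094, 0.0092, 0.06, 0], [1, 0, 0, 0.08, 0], [1, 0, 0, 0.08, 0], [1, 0, 0, 0.06, 0], [1, 0, 0, 0.04, 0], [1, 0, 0, 0, 0], [0, 0, 0, 0, 0], [0, 0, 0, 0, 0], [0, 0, 0, 0, 0], [0, 0, 0, 0, 0]]}, grip_force=20)

```text
time_s: 5.42
tcp_pos: [0.6528, 0.0064, 0.0631]
orientation: [0.0, 0.115, 0.993, 0.0]
ft_force: [0.7, -0.9, -1.0]
opening: 0.632
gripper_force: 0.0
```

Call:
shift_gripper(segments={"rows": [[0, 0, 0, 0, 0], [0, 0, 0, 0, 0]]})

```text
time_s: 5.68
tcp_pos: [0.6524, 0.0064, 0.0625]
orientation: [-0.0, 0.115, 0.993, 0.0]
ft_force: [-0.1, 0.6, -0.9]
opening: 0.401
gripper_force: 0.0
```

```bash
python3 - <<'E'
from h import *
s,p,R=st();v=p[:2]-[.506,.0405];print(np.hypot(*v),np.arctan2(v[1],v[0]),s['gripper_force'],s['joint_pos'])
E
```

```text
0.15030463538030775 -0.22866161557739548 0.0 [-1.10927473e-01  4.35305043e-01  1.57219784e+00  3.28741715e-05
  1.13417936e+00 -1.45095661e+00]
```

Call:
shift_gripper(segments={"rows": [[0, 0, 0, 0, 0], [0, 0, 0, 0, 0], [0, 0, 0, 0, 0], [0, 0, 0, 0, 0]]}, grip_force=30)

```text
time_s: 6.18
tcp_pos: [0.6524, 0.0064, 0.0624]
orientation: [-0.0, 0.115, 0.993, -0.0]
ft_force: [0.1, 0.1, -1.1]
opening: 0.198
gripper_force: 30.0
```

In the tool's units: -0.0165 m / 0.5 = -0.033, 0.0009 m / 0.5 = 0.0018, 0.11 rad / 2 = 0.055.

Call:
shift_gripper(segments={"rows": [[0, 0.0018, -0.033, 0, 0.055], [0, 0.0018, -0.033, 0, 0.055], [0, 0.0018, -0.033, 0, 0.055], [0, 0.0018, -0.033, 0, 0.055], [0, 0.0018, -0.033, 0, 0.055], [0, 0.0018, -0.033, 0, 0.055], [0, 0.0018, -0.033, 0, 0.055], [0, 0, 0, 0, 0]]})

```text
time_s: 7.18
tcp_pos: [0.5866, -0.0862, 0.0625]
orientation: [-0.0, 0.48, 0.877, -0.0]
ft_force: [1.0, 0.2, -0.5]
opening: 0.198
gripper_force: 30.0
```

```bash
python3 - <<'E'
from h import *
s,p,R=st();v=p[:2]-[.506,.0405];print(np.hypot(*v),np.arctan2(v[1],v[0]),s['gripper_force'],np.arctan2(R[1,0],R[0,0]),s['ft_force'])
E
```

```text
0.1501706242570379 -1.0040007100290296 30.000861785374582 2.1406080618625305 [ 1.01524833  0.22390011 -0.48203661]
```

Tracking is good and the force is negligible. About 0.45 rad remains.

In the tool's units: -0.0165 m / 0.5 = -0.033, -0.002 m / 0.5 = -0.004, 0.11 rad / 2 = 0.055.

Call:
shift_gripper(segments={"rows": [[0, 0.0018, -0.033, 0, 0.055], [0, 0.0018, -0.033, 0, 0.055], [0, 0.0018, -0.033, 0, 0.055], [0, 0.0018, -0.033, 0, 0.055], [0, 0, -0.004, 0, 0.005], [0, 0, 0, 0, 0], [0, 0, 0, 0, 0], [0, 0, 0, 0, 0]]})

```text
time_s: 8.18
tcp_pos: [0.5241, -0.1085, 0.0625]
orientation: [0.0, 0.663, 0.749, -0.0]
ft_force: [-0.1, -1.6, -1.6]
opening: 0.196
gripper_force: 30.0
```

```bash
python3 - <<'E'
from h import *
s,p,R=st();v=p[:2]-[.506,.0405];print(np.hypot(*v),np.arctan2(v[1],v[0]),s['gripper_force'],np.arctan2(R[1,0],R[0,0]),s['ft_force'])
E
```

```text
0.15013665893761802 -1.4500765312419945 30.000032647512853 1.6919966674139557 [-0.10342678 -1.55512725 -1.57272411]
```

In the tool's units: -0.05 m / 0.5 = -0.1, -0.04 m / 0.5 = -0.08.

Call:
shift_gripper(segments={"rows": [[1, 0, 0, 0, 0], [1, 0, 0, 0, 0], [1, 0, 0, 0, 0], [1, 0, 0, 0, 0], [1, 0, 0, -0.06, 0], [1, 0, 0, -0.08, 0], [1, 0, 0, -0.1, 0], [1, 0, 0, -0.08, 0], [1, 0, 0, 0, 0]]})

```text
time_s: 9.3
tcp_pos: [0.5261, -0.1094, 0.2271]
orientation: [0.004, 0.663, 0.748, 0.002]
ft_force: [0.5, -0.1, -0.2]
opening: 0.991
gripper_force: 0.0
```

```bash
python3 - <<'E'
from h import *
c=grab('wrist');cv2.imwrite('pics/w2.png',c[0]);s,p,R=st();print(p)
E
```

```text
[ 0.52475486 -0.10893509  0.22445553]
```

View pics/w2.png

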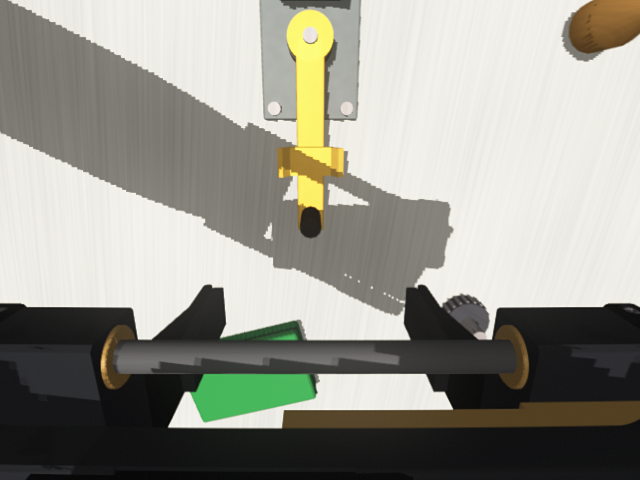

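The brace is now straight out along the plate. The pin is at (310,35), the screws at (274,108) and (346,108), the saddle at about (311,162) and the post at (311,217).

In the tool's units: -0.178 rad / 2 = -0.089.

```bash
python3 - <<'E'
from h import *
c=grab('wrist');s,p,R=st()
P=ray([(310,35)],c,.055)[0];Q=ray([(311,217)],c,.095)[0];A=ray([(274,108),(346,108)],c,.014)
print(P,Q,np.arctan2(*(Q-P)[1::-1]),A,'yaw',np.arctan2(*(A[0]-A[1])[1::-1])-np.pi/2,np.arctan2(*(A[1]-A[0])[1::-1])-np.pi/2)
psi=np.arctan2(R[1,0],R[0,0]);print(psi)
T=Ro.from_euler('z',0).as_matrix()
x=np.array([np.cos(3.06),np.sin(3.06)]);y=np.array([x[1],-x[0]]);d=np.array([.5102,.3539])-p[:2];print('after turn',d@x,d@y)
E
```

```text
[0.50467816 0.04094826 0.055     ] [ 0.52200691 -0.09665205  0.095     ] -1.4455204550161644 [[ 0.47705794 -0.01615577  0.014     ]
 [ 0.54410254 -0.00804614  0.014     ]] yaw -4.592015142792858 -1.4504224892030646
1.6908462144845247
after turn 0.051138237318657735 0.4598135472214865
```

Call:
shift_gripper(segments={"rows": [[1, 0, 0, 0, -0.085], [1, 0, 0, 0, -0.085], [1, 0, 0, 0, -0.085], [1, 0, 0, 0, -0.085], [1, 0, 0, 0, -0.085], [1, 0, 0, 0, -0.085], [1, 0, 0, 0, -0.085], [1, 0, 0, 0, -0.089], [1, 0, 0, 0, 0]]})

```text
time_s: 10.52
tcp_pos: [0.5227, -0.1082, 0.2205]
orientation: [-0.002, 0.042, 0.999, 0.001]
ft_force: [0.1, 0.3, 0.2]
opening: 1.0
gripper_force: 0.0
```

In the tool's units: 0.046 m / 0.5 = 0.092, 0.005 m / 0.5 = 0.01.

Call:
shift_gripper(segments={"rows": [[1, 0.01, 0.092, 0, 0], [1, 0.01, 0.092, 0, 0], [1, 0.01, 0.092, 0, 0], [1, 0.01, 0.092, 0, 0], [1, 0.01, 0.092, 0, 0], [1, 0.01, 0.092, 0, 0], [1, 0.01, 0.092, 0, 0], [1, 0.01, 0.092, 0, 0], [1, 0.01, 0.092, 0, 0], [1, 0.01, 0.092, 0, 0]]})

```text
time_s: 11.78
tcp_pos: [0.5112, 0.3552, 0.2212]
orientation: [-0.001, 0.044, 0.999, -0.0]
ft_force: [-0.0, -0.3, 0.6]
opening: 0.999
gripper_force: 0.0
```

Call:
shift_gripper(segments={"rows": [[1, 0, 0, 0, 0], [1, 0, 0, 0, 0]]})

```text
time_s: 12.02
tcp_pos: [0.5114, 0.3534, 0.2213]
orientation: [-0.001, 0.042, 0.999, -0.001]
ft_force: [0.4, 0.3, -0.6]
opening: 0.998
gripper_force: 0.0
```

```bash
python3 - <<'E'
from h import *
c=grab('wrist');cv2.imwrite('pics/w3.png',c[0]);s,p,R=st();print(p,s['joint_pos'])
E
```

```text
[0.51166869 0.35295577 0.22168705] [ 4.77328328e-01  2.14271009e-01  1.53526185e+00 -4.75120593e-04
  1.39366924e+00 -1.00846142e+00]
```

View pics/w3.png

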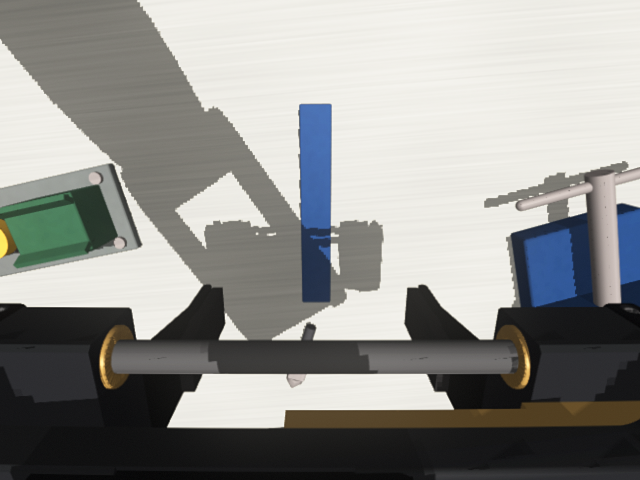

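The bar's top face runs from about (316,104) to (316,301), centred between the fingers and nearly parallel to the tool.

```bash
python3 - <<'E'
from h import *
c=grab('wrist');s,p,R=st();h=cv2.cvtColor(c[0],cv2.COLOR_BGR2HSV);m=cv2.inRange(h,(100,90,25),(130,255,255))
k=np.zeros_like(m);k[90:310,285:345]=m[90:310,285:345]
q=max(cv2.findContours(k,0,1)[0],key=cv2.contourArea);P=ray(q,c,.02)
r=cv2.minAreaRect((P[:,:2]*1000).astype(np.float32));b=cv2.boxPoints(r);e=max([b[1]-b[0],b[2]-b[1]],key=np.linalg.norm)
a=np.arctan2(e[1],e[0]);psi=np.arctan2(R[1,0],R[0,0]);print(r,a,psi,'turn',(psi-a+1.57)%np.pi-1.57)
print(totool(np.r_[np.array(r[0])/1000,.004]-p))
E
```

```text
((510.06201171875, 354.8454284667969), (28.9011287689209, 197.09320068359375), 85.43212127685547) -0.07972457 3.056384748575209 turn -0.005483332415650244
[0.00182527 0.00210366 0.21800171]
```

In the tool's units: 0.05 m / 0.5 = 0.1, 0.04 m / 0.5 = 0.08, -0.005 rad / 2 = -0.0025.

Call:
shift_gripper(segments={"rows": [[1, 0.0036, 0.003, 0.08, -0.0025], [1, 0, 0, 0.1, 0], [1, 0, 0, 0.1, 0], [1, 0, 0, 0.08, 0], [1, 0, 0, 0.04, 0], [1, 0, 0, 0.024, 0], [1, 0, 0, 0, 0], [0, 0, 0, 0, 0], [0, 0, 0, 0, 0], [0, 0, 0, 0, 0]]}, grip_force=40)

```text
time_s: 13.38
tcp_pos: [0.5107, 0.356, 0.0114]
orientation: [0.001, 0.039, 0.999, 0.0]
ft_force: [0.8, -0.0, -0.8]
opening: 0.744
gripper_force: 0.0
```

Call:
shift_gripper(segments={"rows": [[0, 0, 0, 0.008, 0], [0, 0, 0, 0, 0], [0, 0, 0, 0, 0], [0, 0, 0, 0, 0], [0, 0, 0, 0, 0]]})

```text
time_s: 14.0
tcp_pos: [0.5101, 0.3554, 0.0064]
orientation: [-0.0, 0.039, 0.999, -0.0]
ft_force: [0.2, 0.5, -0.0]
opening: 0.343
gripper_force: 40.0
```

The grip is good: 30 mm opening at 40 N. I'll lift, move part of the way and then turn.

In the tool's units: -0.05 m / 0.5 = -0.1, -0.04 m / 0.5 = -0.08.

Call:
shift_gripper(segments={"rows": [[0, 0, 0, -0.06, 0], [0, 0, 0, -0.08, 0], [0, 0, 0, -0.1, 0], [0, 0, 0, -0.08, 0], [0, 0, -0.06, 0, 0], [0, 0, -0.06, 0, 0], [0, 0, -0.06, 0, 0], [0, 0, -0.06, 0, 0], [0, 0, 0, 0, 0]]})

```text
time_s: 15.12
tcp_pos: [0.5003, 0.2342, 0.1658]
orientation: [-0.001, 0.04, 0.999, -0.0]
ft_force: [0.4, -0.5, -3.0]
opening: 0.339
gripper_force: 40.0
```

Call:
shift_gripper(segments={"rows": [[0, 0, 0, 0, 0.075], [0, 0, 0, 0, 0.075], [0, 0, 0, 0, 0.075], [0, 0, 0, 0, 0.075], [0, 0, 0, 0, 0.075], [0, 0, 0, 0, 0.075], [0, 0, 0, 0, 0.075], [0, 0, 0, 0, 0.075], [0, 0, 0, 0, 0.0875], [0, 0, 0, 0, 0]]})

```text
time_s: 16.38
tcp_pos: [0.5006, 0.2366, 0.1662]
orientation: [-0.0, 0.663, 0.748, -0.0]
ft_force: [0.6, 0.3, -2.9]
opening: 0.34
gripper_force: 40.0
```

```bash
python3 - <<'E'
from h import *
s,p,R=st();psi=np.arctan2(R[1,0],R[0,0]);print(psi,totool(np.array([.508,.0207,.09])-p),s['gripper_force'])
E
```

```text
1.6908601522455484 [-0.21529448 -0.01849087  0.07611206] 40.0003445148468
```

In the tool's units: -0.036 m / 0.5 = -0.072, -0.03 m / 0.5 = -0.06.

Call:
shift_gripper(segments={"rows": [[0, -0.06, -0.006, 0, 0], [0, -0.072, -0.006, 0, 0], [0, -0.072, -0.006, 0, 0], [0, -0.072, -0.006, 0, 0], [0, -0.072, -0.006, 0, 0], [0, -0.052, -0.005, 0, 0], [0, -0.03, -0.002, 0, 0], [0, 0, 0, 0.06, 0], [0, 0, 0, 0.04, 0], [0, 0, 0, 0, 0]]})

```text
time_s: 17.62
tcp_pos: [0.5062, 0.021, 0.1147]
orientation: [-0.002, 0.663, 0.748, -0.001]
ft_force: [-0.4, 0.9, -3.8]
opening: 0.337
gripper_force: 40.0
```

Call:
shift_gripper(segments={"rows": [[0, 0, 0, 0, 0], [0, 0, 0, 0, 0]]})

```text
time_s: 17.88
tcp_pos: [0.5088, 0.0204, 0.1178]
orientation: [0.001, 0.664, 0.748, 0.001]
ft_force: [0.8, -0.5, -2.8]
opening: 0.34
gripper_force: 40.0
```

```bash
python3 - <<'E'
from h import *
s,p,R=st();psi=np.arctan2(R[1,0],R[0,0]);print(p,psi,totool(np.array([.508,.0207,.09])-p))
c=grab('wrist');cv2.imwrite('pics/w4.png',c[0])
c=grab('scene');cv2.imwrite('pics/s4.png',cv2.resize(c[0][180:330,220:440],None,fx=3,fy=3))
E
```

```text
[0.50884412 0.02044813 0.11784153] 1.6896386784629847 [ 0.00036232 -0.00086921  0.02783954]
```

View pics/w4.png

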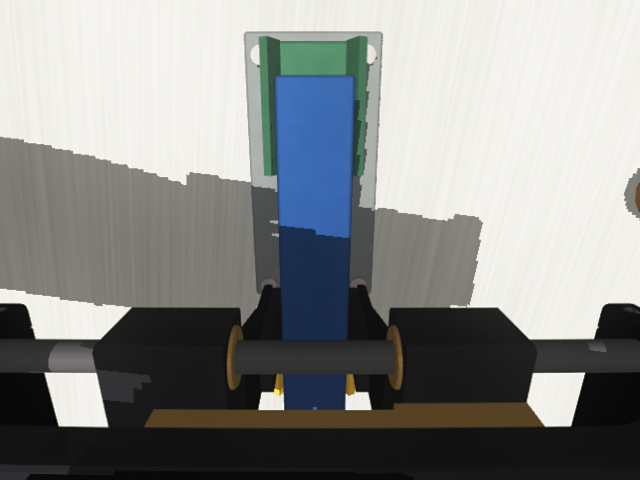

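View pics/s4.png

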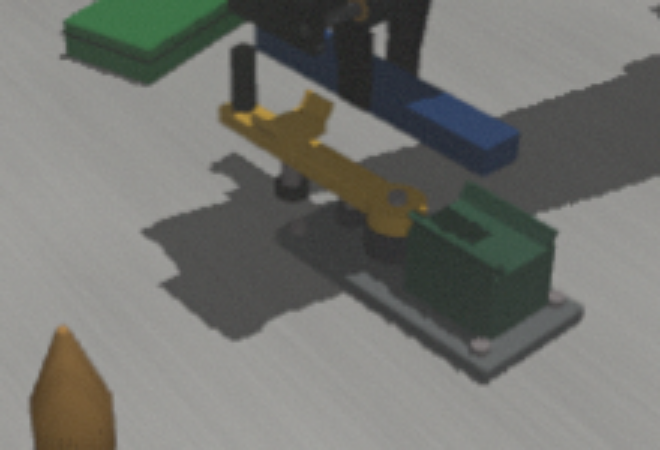

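Both views agree. The bar (centre column about 315) lines up with the block cheeks (260–368, centre 314), clears the post, and sits over both saddles. I'll lower it gently.

In the tool's units: 0.012 m / 0.5 = 0.024, 0.006 m / 0.5 = 0.012.

Call:
shift_gripper(segments={"rows": [[0, 0, -0.001, 0.024, 0], [0, 0, 0, 0.024, 0], [0, 0, 0, 0.024, 0], [0, 0, 0, 0.012, 0], [0, 0, 0, 0, 0], [0, 0, 0, 0, 0]]})

```text
time_s: 18.73
tcp_pos: [0.5077, 0.0202, 0.0748]
orientation: [0.0, 0.664, 0.748, 0.0]
ft_force: [0.8, -0.0, -3.8]
opening: 0.34
gripper_force: 40.0
```

Call:
shift_gripper(segments={"rows": [[0, 0, 0, 0.004, 0], [0, 0, 0, 0.004, 0], [0, 0, 0, 0, 0], [0, 0, 0, 0, 0]]})

```text
time_s: 19.23
tcp_pos: [0.5074, 0.0203, 0.0706]
orientation: [0.0, 0.664, 0.748, 0.0]
ft_force: [0.3, -0.4, -3.6]
opening: 0.341
gripper_force: 40.0
```

```bash
python3 - <<'E'
from h import *
s,p,R=st();print(p,np.arctan2(R[1,0],R[0,0]),s['ft_force'],s['ft_torque'])
E
```

```text
[0.50737609 0.02025231 0.07060155] 1.6888033120570674 [ 0.27774286 -0.38991761 -3.57837254] [-0.03620511 -0.1110089  -0.01388571]
```

In the tool's units: 0.002 m / 0.5 = 0.004, 0.001 m / 0.5 = 0.002.

Call:
shift_gripper(segments={"rows": [[0, 0, 0, 0.004, 0], [0, 0, 0, 0, 0], [0, 0, 0, 0.002, 0], [0, 0, 0, 0, 0], [0, 0, 0, 0, 0]]})

```text
time_s: 19.85
tcp_pos: [0.5074, 0.0203, 0.0676]
orientation: [0.0, 0.664, 0.748, 0.0]
ft_force: [-0.6, -0.2, -3.4]
opening: 0.34
gripper_force: 40.0
```

Call:
shift_gripper(segments={"rows": [[0, 0, 0, 0.002, 0], [0, 0, 0, 0, 0], [0, 0, 0, 0, 0]]})

```text
time_s: 20.23
tcp_pos: [0.5073, 0.0202, 0.0665]
orientation: [-0.0, 0.664, 0.748, -0.0]
ft_force: [0.2, -0.1, -3.8]
opening: 0.339
gripper_force: 40.0
```

In the tool's units: 0.001 m / 0.5 = 0.002.

Call:
shift_gripper(segments={"rows": [[0, 0, 0, 0.002, 0], [0, 0, 0, 0, 0], [0, 0, 0, 0, 0]]})

```text
time_s: 20.6
tcp_pos: [0.5075, 0.0202, 0.0663]
orientation: [0.0, 0.664, 0.748, -0.0]
ft_force: [-4.7, 0.1, 5.4]
opening: 0.341
gripper_force: 40.0
```

Call:
shift_gripper(segments={"rows": [[0, 0, 0, 0.002, 0], [0, 0, 0, 0, 0], [0, 0, 0, 0, 0]]})

```text
time_s: 20.98
tcp_pos: [0.5078, 0.0203, 0.0663]
orientation: [0.0, 0.664, 0.748, 0.0]
ft_force: [-7.4, 0.2, 11.2]
opening: 0.341
gripper_force: 40.0
```

Contact came at the expected height. I'll take off the preload, release, back up and check.

In the tool's units: -0.02 m / 0.5 = -0.04, -0.01 m / 0.5 = -0.02.

Call:
shift_gripper(segments={"rows": [[0, 0, 0, -0.003, 0], [0, 0, 0, 0, 0], [0.6, 0, 0, 0, 0], [0.7, 0, 0, 0, 0], [0.7, 0, 0, 0, 0], [0.7, 0, 0, 0, 0], [0.7, 0, 0, -0.02, 0], [0.7, 0, 0, -0.04, 0]]})

```text
time_s: 21.98
tcp_pos: [0.5067, 0.0203, 0.0961]
orientation: [-0.001, 0.664, 0.748, -0.0]
ft_force: [0.3, -0.2, -0.3]
opening: 0.696
gripper_force: 0.0
```

Call:
shift_gripper(segments={"rows": [[0.8, 0, 0, -0.08, 0], [0.8, 0, 0, -0.1, 0], [0.8, 0, 0, -0.1, 0], [0.8, 0, 0, -0.06, 0], [0.8, 0, 0, 0, 0], [0.8, 0, 0, 0, 0]]})

```text
time_s: 22.72
tcp_pos: [0.5068, 0.0203, 0.2652]
orientation: [-0.0, 0.664, 0.748, -0.0]
ft_force: [-0.4, 0.5, -0.7]
opening: 0.806
gripper_force: 0.0
```

```bash
python3 - <<'E'
from h import *
o=np.array([.5055,.0405])
def meas(n,roi):
    c=grab(n);h=cv2.cvtColor(c[0],cv2.COLOR_BGR2HSV);m=cv2.inRange(h,(100,90,25),(130,255,255))
    k=np.zeros_like(m);x0,y0,x1,y1=roi;k[y0:y1,x0:x1]=m[y0:y1,x0:x1]
    q=max(cv2.findContours(k,0,1)[0],key=cv2.contourArea);P=ray(q,c,.08)
    r=cv2.minAreaRect((P[:,:2]*1000).astype(np.float32));b=cv2.boxPoints(r);e=max([b[1]-b[0],b[2]-b[1]],key=np.linalg.norm)
    d=np.array(r[0])/1000-o;X=np.array([np.cos(-1.452),np.sin(-1.452)])
    print(n,r,np.arctan2(e[1],e[0]),'rest x,y',d@X,d@[-X[1],X[0]]);return c
c=meas('top',(240,220,400,320));c=meas('wrist',(200,0,440,480))
w=c[0]
s=grab('scene')[0]
cv2.imwrite('pics/end.png',np.hstack([cv2.resize(w,(400,300)),cv2.resize(s[190:310,240:400],(400,300))]))
E
```

```text
top ((500.093017578125, 85.84442138671875), (31.058752059936523, 42.0519905090332), 6.334556579589844) -1.4602371 rest x,y -0.04566565429955151 5.215422672541246e-06
wrist ((508.231201171875, 21.704345703125), (29.658849716186523, 197.36297607421875), 6.472828388214111) -1.4578241 rest x,y 0.018986876784483225 0.0004843451865555877
```

View pics/end.png

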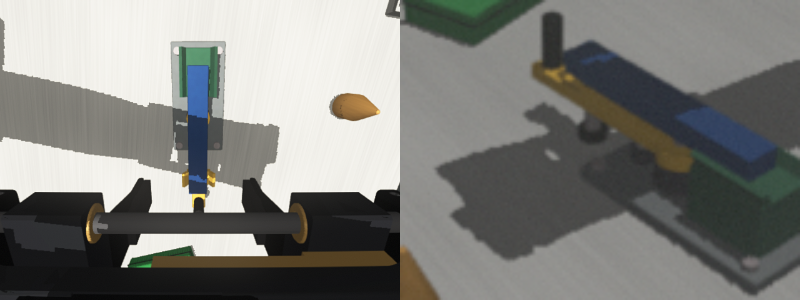

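The bar lies flat in both saddles at rest x about 19 mm and y about 0.5 mm, with about 0.006 rad of yaw error. The brace is seated and the gripper is clear.

```bash
python3 -c "
from station import bot, cams, order, read_state
print(order.job_done())"
```

```text
the job is handed in; nothing more can be done
None
```

The brace is swung out to its detent, the bar is lying flat in both saddles and released, and I handed the job in at about 23 s; the hand-in call returned no verdict.

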